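# Lock the belt-drive access panel with its quarter-turn fastener

## Task

The sprung access panel on the bench saw's drive housing stands ajar: put the shut fingertips into the slot of its orange quarter-turn fastener, press the panel down shut, and while pressing turn the fastener clockwise (seen from above) to its stop, so that the panel stays locked down when you let go. Then take the hand away. Do not pick up or shift anything else on the bench.

Things in the scene. Friction and masses are not known exactly. Their poses are not given: they have to be found in the camera images.
- cam_slot (a point): Centre of the slot's floor, on the turning axis of the orange quarter-turn fastener. The straight slot between two raised orange ribs is 28 mm wide, 12 mm deep, 54 mm long, open at both ends. The point turns with the fastener: y along the slot, x across it, z up out of the panel; its -y end has a green dot. The floor is 85 mm above the bench when the panel is shut, about 101 mm when ajar
- cam_rim (a point): Point on the fastener's axis level with its rib tops, 12 mm above the slot's floor. The fastener is a disc 72 mm across, set in a fixed black collar (inner diameter 78 mm, outer 90 mm) whose rim is also at this level; the collar stands 16 mm above the panel's top face. Axes as for the slot
- cam (a joint): Angle of the fastener: 0 unlocked (slot parallel to the panel's front edge, dot at the red mark), growing clockwise seen from above to a hard stop at 1.571, locked (dot at the green mark by the front edge). Starts at 0 to 0.3; friction 0.06 N m, stays where left. A tongue beneath passes under a fixed keeper during the turn, which works only with the panel pressed right down
- panel (a joint): Angle of the aluminium panel (225 x 196 x 6 mm) about the hinge at its far edge: 0 pressed right down on a hard stop, 0.10 ajar, where its spring holds it. Pressing it down at the fastener takes about 2 to 4 N. Once locked and let go, the spring lifts it onto the tongue and it stays at about 0.015
- panel_edge (a point): Middle of the panel's front edge, on its top face, 65 mm from the fastener's axis (the hinge is 160 mm from the axis on the other side). x points from the front edge towards the hinge, y along the edge, z up
- drive: Green housing, fixed to the bench: 240 x 200 mm, 75 mm high without the panel. Origin at the centre of its underside, at bench level; x points from the panel's front edge to the hinge, z up. The fastener's axis is at x = -55 mm, y = 0. Behind the panel (x 120 to 280 mm): a 70 mm high motor deck (-y half) and the 96 mm high grey motor (+y half)
- offcut: Loose block of wood 110 x 35 x 30 mm lying beside the housing; leave alone. Origin: centre of its underside, x along its length
- screwdriver: Loose screwdriver 180 mm long lying beside the housing, on its other side; leave alone. It lies along its x axis
- tape_roll: Loose blue roll, 68 mm across and 20 mm high, lying on the 70 mm high motor deck behind the panel; leave alone. Origin: centre of its underside
- glue: Loose white glue bottle, 52 mm across, 150 mm high, standing on the bench; leave alone. Origin: centre of its underside
- mug: Loose blue mug, 80 mm across, 90 mm high, standing on the bench; leave alone. Origin: centre of its underside
- hammer: Loose hammer lying on the bench along its x axis; leave alone

How it is judged:
On the way:
1. the panel is pressed down shut with the fastener not yet turned (value of joint panel below 0.025 rad and value of joint cam below 1 rad), for 0.1 s.
At the end, for the whole second after the job is handed in: The fastener is turned to at least 1.3 rad of its 1.571 and still, and the panel stays down by itself (within 0.03 rad of shut) (value of joint panel below 0.03 rad and value of joint cam above 1.3 rad and velocity of joint cam between -0.05 and 0.05 rad/s); the robot touches nothing.
It fails at once if a loose thing was lifted, carried or shifted by more than 30 mm (distance of any of offcut, screwdriver, tape_roll, glue, mug, hammer from where it was at the start of the episode above 0.03 m).
It also fails if it takes over 40 s, if anything falls off the work surface, if the arm or the gripper's body presses on something with over 40 N, if the wrist force passes 120 N, or if a joint passes its speed limit or range.

## Robot

A 6-joint arm with a two-finger parallel gripper is mounted at the origin on the work surface. World frame = base frame: x ahead of the robot, y to its left, z up, the work surface at z = 0. Lengths are in m, angles in rad, forces in N, time in s.
With the tool pointing down it reaches from about 0.35 to 0.85 m from the base axis. Payload 8.1 kg.
Tool frame: the origin (TCP) lies midway between the tips of the shut fingers; the grasp point (between the pads) lies robot.grip_depth behind it (robot.grip_depth is the distance from the TCP to the grasp point, in m); z points along the fingers, y is the line along which they close (so a half turn about z gives the same grasp; the last joint's range is limited). The gripper opens to 93 mm and grips with 3 to 60 N. Pads are 15 mm wide; open, the fingers measure 128 mm over their backs; the gripper's body (75 mm by 188 mm) begins 65 mm behind the grasp point.
Start: joints at [1.121, 0.13, 1.488, -0, 1.523, -0.085], TCP at [0.214, 0.561, 0.219] pointing down, gripper open.
Joint ranges: [-2.96, 2.96], [-0.89, 2.26], [0.02, 2.5], [-1.34, 4.48], [0, 2.73], [-2.66, 2.66]. Speed limits (rad/s): [2.39, 2.39, 2.79, 3.14, 3.14, 3.14].

## Interface

Orientations are given as a rotation vector (axis times angle).
In Python, from plant import robot gives the robot as it stands.
- The arm moves only by the tool carry_out, never from a script. Its argument "rows" is a list of rows, each a list of 6 numbers: the shift along the tool's x, y, z in m, then the turn, a rotation vector about the tool's x, y, z in degrees. A call has 1 to 12 rows; each row is the pose to reach, as a shift and turn from the pose commanded when the call began, along the tool's axes at that moment; what a row does not reach only later rows make up. A row lasts 1/8 s, in which the tool goes at most 62.5 mm and 10.7 degrees, less where a joint would pass 70% of its speed; a pose out of reach is approached as far as the arm can. A call with a gripper value outside its range is refused whole. "jaw" is the closure in counts, from 0 (fully open) to 255 (shut), set as the call begins (left out, the last holds). The fingers move at their own pace and stop on an object; "force" is the grip in N (left out, the last holds). Time passes only in rows, so rows that repeat a pose let the fingers close. It gives the time, the measured TCP pose, the force, the opening and the grip force at its end, in the units of the state.
- robot.read_state(): the state, without advancing time (a new reading comes with each control period).
- robot.read_camera(name): name is "side" or "top" or "wrist"; returns the picture (400x640x3 uint8, red, green, blue); there is no depth.
- robot.camera_model(name): a dict with "fx", "fy", "cx", "cy" (pixels), "R" (3x3) and "t" (3): a world point X has camera coordinates R X + t; the wrist camera has in their place "mount" (4x4, takes a point from camera to tool coordinates, whose origin is the TCP and whose axes are the flange's). Camera axes: x right, y down, z forward; pixel columns grow to the right and rows downward; lengths in m; the calibration is good to about 2 mm. A picture is of the moment at which its call begins: read the wrist's pose just before it. camera_model takes no time and is no camera call.
- robot.close_job(): hands the job in; it is judged then, once.
Trained networks look in the newest picture that a camera, given by its name, has taken for a name from the list of things; names that differ only in an ending like _2 or _b are one class to them, and where a whole thing is asked for, a point or a joint stands for the part that bears it (a point fixed in the world has none). Each returns a list of dicts, best first, with "conf" (0 to 1); they miss things now and then, are a little off and sometimes report something else, mostly with a low value. They report only what shows in the picture. A call takes as long as a camera call.
- robot.outline_of(camera, target): "pixels" (400x640 bool, what is visible of it) and "pixel" ([column, row] in pixels, amid what is visible of it).
The state is a dict: "t": time; "q": joint angles; "dq": joint speeds; "joint_torque": joint torques, N m; "tool_pos": TCP position; "orientation": TCP orientation; "force": force on the tool from outside, world axes, zero at the start; "wrist_torque": the same for the moment, N m; "opening": finger opening in m; "gripper_force": force on a finger pad.
Only numpy, scipy, OpenCV 4.12 (cv2) and the standard library are available. Lean on these libraries where they do the work, as an engineer would, in place of code of your own. Each camera call takes 0.05 s, during which the arm holds its last target. There are 200 camera calls.

## Working session

There is one attempt and no reset: what is moved stays moved. The work goes in short steps, Python scripts to look and compute and a tool call to move; the robot and the scene stay as the last step left them, time stands still between calls to the robot, and variables do not carry over. Pictures are saved under pics/ and viewed, at most 10 in all, crops included, and the job is handed in when it is done.

Besides the shell and the picture viewer there is one more tool, called after "Request:" as a command line: name --pt "numbers of a row" for each row, then --argument value for the rest. carry_out: Moves the arm, as the interface text tells. Its arguments: {"type":"object","properties":{"rows":{"type":"array"},"jaw":{"type":"number"},"force":{"type":"number"}},"required":["rows"]}

```bash
mkdir -p pics; cat > h.py <<'E'
import numpy as np,cv2
from scipy.spatial.transform import Rotation as Ro
from plant import robot
def save(n,im): cv2.imwrite('pics/'+n,im[:,:,::-1])
def ray(cam,px,st=None):
    m=robot.camera_model(cam)
    d=np.array([(px[0]-m['cx'])/m['fx'],(px[1]-m['cy'])/m['fy'],1])
    if cam=='wrist':
        M=np.array(m['mount']);R=Ro.from_rotvec(st['orientation']).as_matrix()
        return R@M[:3,3]+np.array(st['tool_pos']), R@M[:3,:3]@d
    R=np.array(m['R']);return -R.T@np.array(m['t']),R.T@d
def atz(cam,px,z,st=None):
    o,d=ray(cam,px,st);return o+d*(z-o[2])/d[2]
E
python3 - <<'E'
from h import *
st=robot.read_state();print({k:np.round(st[k],3) for k in('t','tool_pos','orientation','force','opening')},robot.grip_depth)
print(Ro.from_rotvec(st['orientation']).as_matrix().round(3))
a=robot.read_camera('top');b=robot.read_camera('side')
save('a.png',np.vstack([a[:, :],b])[:,:] if 0 else cv2.resize(np.vstack([a,b]),(480,600)))
save('top.png',a);save('side.png',b)
for c in('top','side'):
  for n in('cam_slot','drive','panel','glue','mug'):
    for o in robot.outline_of(c,n)[:2]:
      print(c,n,round(o['conf'],2),np.round(o['pixel']),atz(c,o['pixel'],.1).round(3))
E
```

```text
{'t': np.float64(0.0), 'tool_pos': array([0.214, 0.56 , 0.218]), 'orientation': array([-5.700e-01, -3.089e+00,  3.000e-03]), 'force': array([-0.472, -0.299,  0.066]), 'opening': np.float64(0.093)} 0.0188
[[-0.934  0.357 -0.001]
 [ 0.357  0.934 -0.002]
 [ 0.    -0.002 -1.   ]]
top cam_slot 0.77 [319. 252.] [0.438 0.009 0.1  ]
top drive 0.67 [304. 223.] [0.537 0.065 0.1  ]
top panel 0.96 [312. 236.] [0.493 0.036 0.1  ]
top glue 0.67 [304. 191.] [0.648 0.064 0.1  ]
top glue 0.57 [193. 201.] [0.61 0.45 0.1 ]
top mug 0.96 [185. 236.] [0.486 0.473 0.1  ]
side cam_slot 0.88 [271. 200.] [0.45  0.026 0.1  ]
side drive 0.37 [248. 124.] [0.478 0.397 0.1  ]
side panel 0.76 [282. 200.] [0.479 0.013 0.1  ]
side glue 0.82 [280. 116.] [0.594 0.401 0.1  ]
side glue 0.61 [315. 269.] [ 0.481 -0.228  0.1  ]
side mug 0.72 [249. 123.] [0.483 0.402 0.1  ]
side mug 0.72 [283. 200.] [0.481 0.012 0.1  ]
```

View pics/top.png

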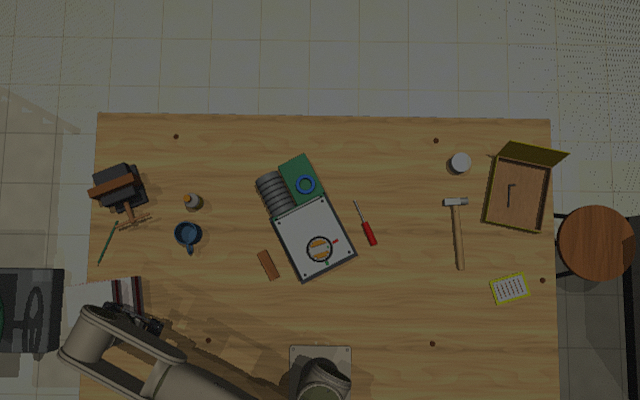

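The top view shows the housing at (310,220), the fastener at (319,250), and its front edge running (301,282)–(356,256). The arm is at lower left, with mug and glue near (190,220). I'll move above the fastener with the jaws shut and the tool's y axis near the slot.

Request:
carry_out --pt "0 0 -0.06 0 0 0" --pt "-0.4 -0.43 -0.08 0 0 -41" --pt "-0.4 -0.43 -0.08 0 0 -41" --pt "-0.4 -0.43 -0.08 0 0 -41" --pt "-0.4 -0.43 -0.08 0 0 -41" --pt "-0.4 -0.43 -0.08 0 0 -41" --pt "-0.4 -0.43 -0.08 0 0 -41" --pt "-0.4 -0.43 -0.08 0 0 -41" --pt "-0.4 -0.43 -0.08 0 0 -41" --pt "-0.4 -0.43 -0.08 0 0 -41" --pt "-0.4 -0.43 -0.08 0 0 -41" --pt "-0.4 -0.43 -0.08 0 0 -41" --jaw 255 --force 40

```text
t: 2.1
tool_pos: [0.4348, 0.0139, 0.2986]
orientation: [0.542, -3.094, 0.001]
force: [-0.0, 0.9, -1.0]
opening: 0.0005
gripper_force: 0.0
```

```bash
cat > look.py <<'E'
from h import *
import sys
st=robot.read_state();a=robot.read_camera('wrist');save(sys.argv[1],a)
R=Ro.from_rotvec(st['orientation']).as_matrix()
print(round(st['t'],2),np.round(st['tool_pos'],4),'q',np.round(st['q'],3),'F',np.round(st['force'],2),'op',st['opening'],'yang',np.degrees(np.arctan2(R[1,1],R[0,1])).round(1));print(R.round(3))
print(np.round(robot.camera_model('wrist')['mount'],3).tolist())
for n in('cam_slot','cam_rim','panel','panel_edge'):
  for o in robot.outline_of('wrist',n)[:1]: print(n,round(o['conf'],2),np.round(o['pixel']),atz('wrist',o['pixel'],.11,st).round(4),o['pixels'].sum())
E
python3 look.py w1.png
```

```text
2.1 [0.4348 0.0139 0.2986] q [-0.086 -0.345  1.786 -0.     1.701 -2.003] F [-0.01  0.89 -0.95] op 0.0004808228182007314 yang 109.9
[[-0.941 -0.34  -0.   ]
 [-0.34   0.941 -0.   ]
 [ 0.    -0.    -1.   ]]
[[0.001, -0.963, -0.269, 0.074], [1.0, 0.001, 0.001, -0.0], [-0.001, -0.269, 0.963, -0.166], [0.0, 0.0, 0.0, 1.0]]
cam_slot 0.55 [314. 182.] [0.4421 0.0088 0.11  ] 2959
cam_rim 0.66 [311. 184.] [0.4462 0.0074 0.11  ] 3026
panel 0.94 [315. 186.] [0.4463 0.0123 0.11  ] 21470
panel_edge 0.83 [315. 187.] [0.4478 0.013  0.11  ] 21214
```

View pics/w1.png

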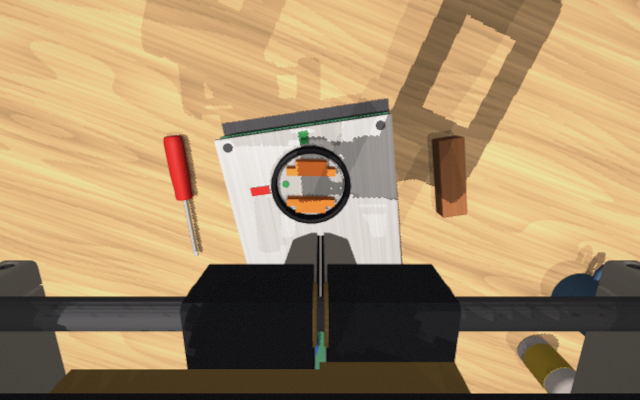

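The wrist view shows the collar centred at about (311,185). The slot runs level between the ribs, at rows 177–197, with the green dot at (286,184). So the slot already lines up with the tool's y axis within a few degrees.

```bash
python3 - <<'E'
from h import *
st=robot.read_state();im=cv2.imread('pics/w1.png')
hsv=cv2.cvtColor(im,cv2.COLOR_BGR2HSV)
m=cv2.inRange(hsv,(5,170,140),(22,255,255));m[:140]=0;m[225:]=0;m[:,:265]=0;m[:,355:]=0
R=Ro.from_rotvec(st['orientation']).as_matrix()
def show(n,px,z):
  p=atz('wrist',px,z,st);print(n,np.round(px,1),p.round(4),'tool shift mm',((p-st['tool_pos'])@R*1000).round(1))
ys,xs=np.nonzero(m)
for r in range(148,222,2): print(r,(lambda c:(c.min(),c.max(),len(c)) if len(c) else 0)(np.nonzero(m[r])[0]),end=' ')
print()
show('bbox',((xs.min()+xs.max())/2,(ys.min()+ys.max())/2),.113)
k=(cv2.inRange(hsv,(0,0,0),(180,255,45)));k[:138]=0;k[228:]=0;k[:,:262]=0;k[:,360:]=0
c=max(cv2.findContours(k,cv2.RETR_EXTERNAL,cv2.CHAIN_APPROX_NONE)[0],key=cv2.contourArea)
e=cv2.fitEllipse(cv2.convexHull(c));print(e);show('collar',e[0],.113)
E
```

```text
148 0 150 0 152 0 154 0 156 0 158 0 160 0 162 (np.int64(296), np.int64(325), 30) 164 (np.int64(296), np.int64(325), 30) 166 (np.int64(296), np.int64(326), 31) 168 (np.int64(287), np.int64(326), 40) 170 (np.int64(287), np.int64(334), 48) 172 (np.int64(287), np.int64(334), 48) 174 (np.int64(287), np.int64(334), 48) 176 0 178 0 180 0 182 0 184 0 186 0 188 0 190 0 192 0 194 0 196 0 198 0 200 (np.int64(288), np.int64(333), 46) 202 (np.int64(288), np.int64(333), 46) 204 (np.int64(287), np.int64(333), 47) 206 (np.int64(296), np.int64(333), 31) 208 (np.int64(297), np.int64(324), 28) 210 (np.int64(296), np.int64(324), 29) 212 (np.int64(297), np.int64(325), 9) 214 0 216 0 218 0 220 0 
bbox [310.5 186.5] [0.4474 0.0109 0.113 ] tool shift mm [-10.3 -10.5 185.7]
((310.55401611328125, 184.34666442871094), (76.7428970336914, 77.94561004638672), 90.68380737304688)
collar [310.6 184.3] [0.4451 0.0101 0.113 ] tool shift mm [ -7.9 -10.5 185.7]
```

Request:
carry_out --pt "-0.009 -0.0105 0.05 0 0 0" --pt "-0.009 -0.0105 0.1 0 0 0" --pt "-0.009 -0.0105 0.14 0 0 0" --pt "-0.009 -0.0105 0.17 0 0 0" --pt "-0.009 -0.0105 0.178 0 0 0" --pt "-0.009 -0.0105 0.178 0 0 0"

```text
t: 3.1
tool_pos: [0.4464, 0.01, 0.1211]
orientation: [0.55, -3.093, -0.0]
force: [0.2, 0.8, 0.4]
opening: 0.0009
gripper_force: 0.0
```

```bash
python3 look.py w2.png; python3 - <<'E'
from h import *
b=robot.read_camera('side')
save('s2.png',np.vstack([cv2.imread('pics/w2.png')[:300,:,::-1],cv2.resize(b[150:260,190:380],(500,290))[:, :] if 0 else cv2.copyMakeBorder(cv2.resize(b[150:260,190:380],(500,290)),0,0,0,140,cv2.BORDER_CONSTANT)]))
E
```

```text
3.1 [0.4464 0.01   0.1211] q [-0.093 -0.229  2.016  0.     1.354 -2.015] F [0.17 0.77 0.38] op 0.0008715884872562379 yang 110.2
[[-0.939 -0.345 -0.   ]
 [-0.345  0.939  0.   ]
 [ 0.     0.    -1.   ]]
[[0.001, -0.963, -0.269, 0.074], [1.0, 0.001, 0.001, -0.0], [-0.001, -0.269, 0.963, -0.166], [0.0, 0.0, 0.0, 1.0]]
cam_slot 0.87 [314. 215.] [0.4341 0.0015 0.11  ] 6733
cam_rim 0.71 [313. 218.] [0.4363 0.0016 0.11  ] 6680
panel 0.87 [326. 191.] [0.418  0.0032 0.11  ] 46143
panel_edge 0.7 [326. 192.] [0.4188 0.0031 0.11  ] 45978
```

View pics/s2.png

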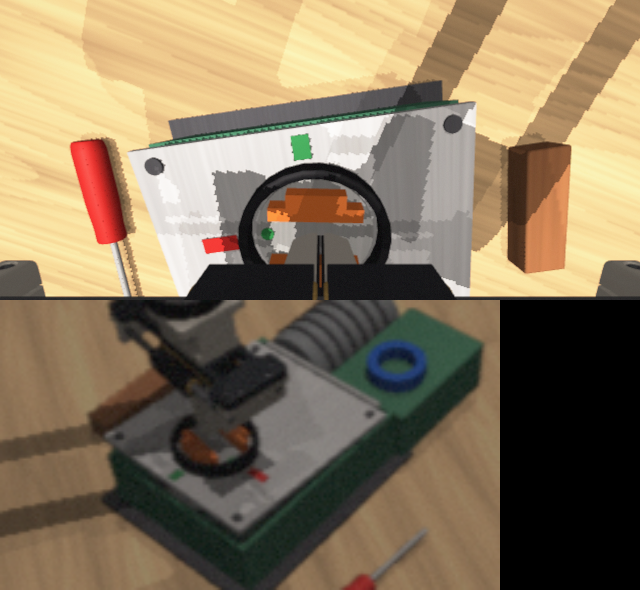

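The fingertips sit over the slot; the collar spans cols 239–391, centre col 315, and its top is at row 163. I'll check the remaining offset numerically.

```bash
python3 - <<'E'
from h import *
st=robot.read_state();R=Ro.from_rotvec(st['orientation']).as_matrix()
def sh(px,z): return ((atz('wrist',px,z,st)-st['tool_pos'])@R*1000).round(1)
for px in[(315,163),(239,225),(391,225),(347,191),(285,191),(347,221),(288,221)]: print(px,sh(px,.113),sh(px,.101))
m=robot.camera_model('wrist');M=np.linalg.inv(m['mount'])
for p in[(0,0,0),(0.0075,0,0),(0,.0175,0)]:
  c=M[:3,:3]@p+M[:3,3];print('tip px',m['fx']*c[0]/c[2]+m['cx'],m['fy']*c[1]/c[2]+m['cy'])
E
```

```text
(315, 163) [45.  -2.8  8.7] [43.1 -3.  20.7]
(239, 225) [  9.2 -46.5   8.8] [  4.8 -49.7  20.8]
(391, 225) [ 9.2 40.7  8.7] [ 4.8 43.5 20.8]
(347, 191) [29.4 15.   8.7] [26.3 16.  20.7]
(285, 191) [ 29.3 -19.6   8.8] [ 26.3 -20.9  20.8]
(347, 221) [11.7 15.4  8.8] [ 7.4 16.4 20.8]
(288, 221) [ 11.6 -18.4   8.8] [  7.4 -19.6  20.8]
tip px 320.09940240231845 246.10897006309483
tip px 320.10993652159533 233.48674841141906
tip px 351.6140545595765 246.1210602683588
```

Request:
carry_out --pt "0 -0.0025 0.006 0 0 0" --pt "0 -0.0025 0.014 0 0 0" --pt "0 -0.0025 0.02 0 0 0" --pt "0 -0.0025 0.025 0 0 0" --pt "0 -0.0025 0.029 0 0 0" --pt "0 -0.0025 0.032 0 0 0" --pt "0 -0.0025 0.032 0 0 0"

```text
t: 4.28
tool_pos: [0.4471, 0.007, 0.0885]
orientation: [0.548, -3.093, 0.0]
force: [-2.1, -1.7, 2.2]
opening: 0.0006
gripper_force: 1.1
```

Request:
carry_out --pt "0 0 0.002 0 0 0" --pt "0 0 0.004 0 0 0" --pt "0 0 0.004 0 0 0"

```text
t: 4.65
tool_pos: [0.4473, 0.007, 0.085]
orientation: [-0.548, 3.093, -0.0]
force: [-3.9, -0.3, 6.2]
opening: 0.0005
gripper_force: 3.2
```

Request:
carry_out --pt "0 0 0.001 0 0 0" --pt "0 0 0.0015 0 0 0" --pt "0 0 0.0015 0 0 0"

```text
t: 5.03
tool_pos: [0.4474, 0.0069, 0.0846]
orientation: [-0.548, 3.093, -0.0]
force: [-8.7, 0.6, 16.2]
opening: 0.0006
gripper_force: 8.3
```

Pressed onto the hard stop at 16 N. Next I'll turn clockwise, which is + about tool z (pointing down).

Request:
carry_out --pt "0 0 0 0 0 8" --pt "0 0 0 0 0 16" --pt "0 0 0 0 0 24" --pt "0 0 0 0 0 32" --pt "0 0 0 0 0 40" --pt "0 0 0 0 0 50" --pt "0 0 0 0 0 60" --pt "0 0 0 0 0 60"

```text
t: 6.02
tool_pos: [0.4486, 0.0061, 0.0848]
orientation: [1.075, 2.948, -0.001]
force: [-4.0, -3.3, 12.1]
opening: 0.0003
gripper_force: 7.1
```

```bash
python3 look.py w3.png|head -2; python3 -c "
from h import *
print(robot.read_state()['wrist_torque'])"
```

```text
6.03 [0.4486 0.0061 0.0848] q [-1.000e-01 -1.840e-01  2.047e+00 -2.000e-03  1.275e+00 -9.710e-01] F [-4.02 -3.32 12.11] op 0.0003242174589496176 yang 49.9
[[-0.765  0.644  0.003]
[-0.87324526  0.59252279 -0.02715688]
```

View pics/w3.png

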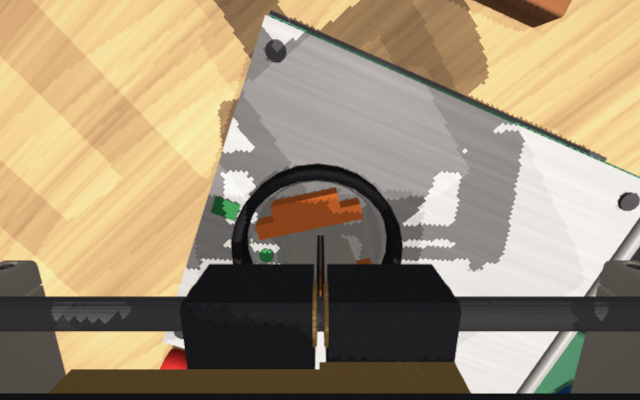

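The fastener is turning with the hand; the rib lags about 12° and the dot at (266,256) is heading for the green mark at (225,208). Carry on.

Request:
carry_out --pt "0 0 0 0 0 9" --pt "0 0 0 0 0 18" --pt "0 0 0 0 0 27" --pt "0 0 0 0 0 35" --pt "0 0 0 0 0 42" --pt "0 0 0 0 0 42"

```text
t: 7.02
tool_pos: [0.4489, 0.0065, 0.0849]
orientation: [2.059, 2.368, 0.003]
force: [-1.4, -1.1, 11.1]
opening: 0.0005
gripper_force: 6.5
```

```bash
python3 look.py w4.png|head -2; python3 -c "
from h import *
print(robot.read_state()['wrist_torque'])"
```

```text
7.03 [0.4489 0.0065 0.0849] q [-9.900e-02 -1.840e-01  2.047e+00 -1.000e-03  1.274e+00 -2.390e-01] F [-1.42 -1.06 11.08] op 0.00048654426376772207 yang 8.0
[[-0.139  0.99   0.004]
[-0.41595315  0.4293706   0.00675655]
```

View pics/w4.png

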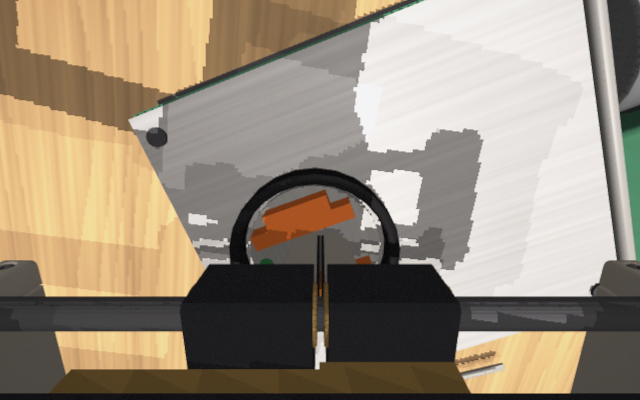

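The rib now lags about 18°, so the slot is near its stop. I'll push a bit further and watch the torque.

Request:
carry_out --pt "0 0 0 0 0 4" --pt "0 0 0 0 0 8" --pt "0 0 0 0 0 8"

```text
t: 7.65
tool_pos: [0.4492, 0.0074, 0.0849]
orientation: [2.218, 2.221, 0.006]
force: [0.7, 1.7, 10.1]
opening: 0.0008
gripper_force: 10.2
```

```bash
python3 look.py w5.png|head -2; python3 -c "
from h import *
print(robot.read_state()['wrist_torque'])"
```

```text
7.65 [0.4492 0.0074 0.0849] q [-9.900e-02 -1.840e-01  2.047e+00  1.000e-03  1.274e+00 -1.000e-01] F [ 0.7   1.66 10.15] op 0.000781995843708388 yang 0.1
[[-0.001  1.     0.004]
[0.3712003  0.07314423 0.17491154]
```

View pics/w5.png

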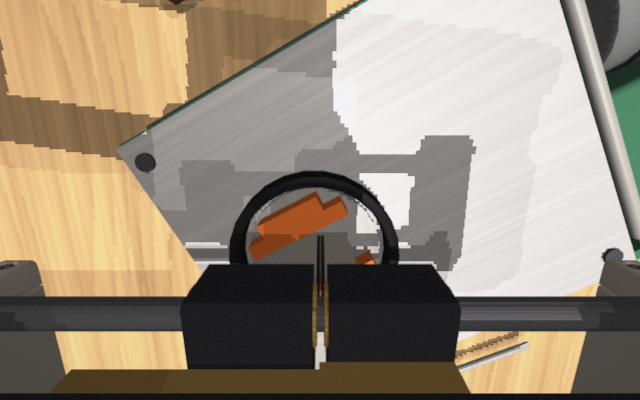

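The rib turned relative to the hand by the full extra angle and the torque about z rose, so the fastener is on its stop. I'll turn back within the slot's play to unload it, then lift away.

Request:
carry_out --pt "0 0 0 0 0 -8" --pt "0 0 0 0 0 -20" --pt "0 0 -0.005 0 0 -25" --pt "0 0 -0.015 0 0 -25" --pt "0 0 -0.04 0 0 -25" --pt "0 0 -0.09 0 0 -25" --pt "0 0 -0.15 0 0 -25" --pt "0 0 -0.2 0 0 -25" --pt "0 0 -0.2 0 0 -25" --pt "0 0 -0.2 0 0 -25"

```text
t: 9.15
tool_pos: [0.4471, 0.0071, 0.2827]
orientation: [-1.688, -2.649, 0.0]
force: [0.8, 0.3, -0.5]
opening: 0.0003
gripper_force: 0.0
```

```bash
python3 look.py w6.png|head -2
```

```text
9.15 [0.4471 0.0071 0.2827] q [-0.099 -0.31   1.787  0.     1.665 -0.535] F [ 0.8   0.29 -0.47] op 0.0003229426240003926 yang 25.0
[[-0.423  0.906 -0.   ]
```

View pics/w6.png

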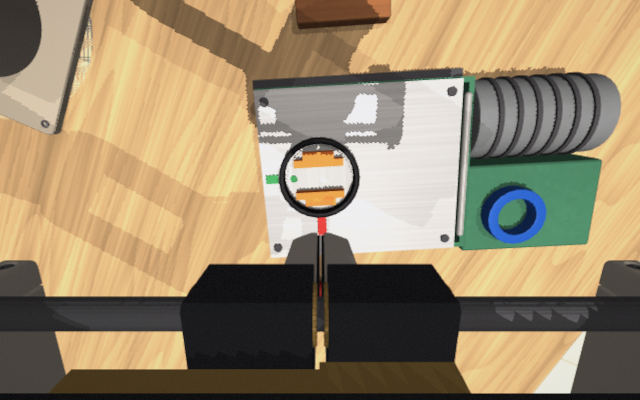

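The green dot at (294,179) points at the green mark at (271,180), so the slot is at its locked stop. The panel lies flat on the housing and the hand is clear, so I'm handing in.

```bash
python3 -c "
from plant import robot
print(robot.close_job())"
```

```text
the job is handed in; nothing more can be done
None
```

The panel is pressed shut and the fastener is turned clockwise to its stop: in the last picture the dot is at the green mark and the panel lies flat. The hand is clear and the job is handed in at about 9 s; no verdict was returned.

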